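# Unpack the trimmer's hitched angle guide

### The arm

A 6-joint arm with a two-finger parallel gripper is mounted at the origin on the work surface. World frame = base frame: x ahead of the robot, y to its left, z up, the work surface at z = 0. Lengths are in mm, angles in rad, forces in N, time in s.
With the tool pointing down it reaches from about 350 to 1000 mm from the base axis. Payload 7.1 kg.
Tool frame: the origin (TCP) lies on the centre line of the jaws, within the pads' length; the fingertips stand 19 mm ahead of it and the grasp point (between the pads) is the TCP (r.finger_overhang is the distance from the TCP to the fingertips, in mm); z points along the fingers, y is the direction in which the jaws open and shut (so a half turn about z gives the same grasp; the last joint's range is limited). The gripper opens to 85 mm and grips with 20 to 120 N. Pads are 22 mm wide; open, the fingers measure 114 mm over their backs; the gripper's body (76 mm by 85 mm) begins 54 mm behind the grasp point. The pads swing forward as they close: fully open they stand 13 mm farther back than shut.
Start: joints at [1.11, 0.423, 1.63, -0, 1.089, -0.019], TCP at [267.197, 564.987, 250.319] pointing down, gripper open.
Joint ranges: [-3, 3], [-0.9, 2.11], [0.09, 2.58], [-1.31, 4.45], [0.11, 2.69], [-2.54, 2.54]. Speed limits (rad/s): [2.39, 2.39, 3.01, 3.14, 3.14, 3.14].

### API

Orientations are given as a unit quaternion [w, x, y, z].
In Python, from cell import r gives the robot as it stands.
- The arm moves only by the tool arm_command, never from a script. Its argument "rows" is a list of rows, each a list of 7 numbers: the shift along the world's x, y, z in mm, then the turn, a rotation vector about the world's x, y, z in degrees, then the opening, from -1 (shut) to 1 (fully open), so that 0 is half open. A call has 1 to 10 rows; each row is the pose to reach, as a shift and turn from the pose commanded when the call began; what a row does not reach only later rows make up. A row lasts 1/12 s, in which the tool goes at most 41.7 mm and 7.16 degrees, less where a joint would pass 70% of its speed; a pose out of reach is approached as far as the arm can. A call with a gripper value outside its range is refused whole. The fingers move at their own pace and stop on an object; "grip_force" is the grip in N (left out, the last holds). Time passes only in rows, so rows that repeat a pose let the fingers close. It gives the time, the measured TCP pose, the force and the opening at its end, in the units of the state.
- r.read_state(): the state, without advancing time (a new reading comes with each control period).
- r.grab_frame(name): name is "scene" or "top" or "wrist"; returns a dict with "color" (480x640x3 uint8, blue, green, red), "camera_matrix" (3x3 intrinsics, pixels), "extrinsics" (4x4, takes a point from camera to world coordinates); the wrist camera has in their place "T_tool_cam" (4x4, takes a point from camera to tool coordinates, whose origin is the TCP and whose axes are the flange's). Camera axes: x right, y up, looking along -z (the intrinsics and any distortion apply to the point x, -y, -z); pixel columns grow to the right and rows downward; lengths in mm; the calibration is good to about 2 mm. A picture is of the moment at which its call begins: read the wrist's pose just before it. There is no depth.
- r.job_done(): hands the job in, once; it reports no verdict.
The state is a dict: "time": time; "qpos": joint angles; "joint_vel": joint speeds; "effort": joint torques, N m; "tcp_pos": TCP position; "eef_rot": TCP orientation; "wrist_force": force on the tool from outside, world axes, zero at the start; "torque": the same for the moment, N m; "gripper_width": finger opening in mm.
Only numpy, scipy, OpenCV 4.12 (cv2) and the standard library are available. Lean on these libraries where they do the work, as an engineer would, in place of code of your own. Each camera call takes 0.05 s, during which the arm holds its last target.

### The job

A spare angle guide for the model trimmer has come in the carton, hitched to a ball mount inside: swing both carton flaps up and over by their tabs until they lean outwards well past upright, then pull the guide's red spring latch sideways towards the fixed metal fin and, keeping it pulled, lift the guide off the ball. Finish while still holding the guide in the gripper, level and still, wholly above the carton's walls and over the carton. Leave the other things on the bench where they are.

Things in the scene. Friction and masses are not known exactly. Their poses are not given: they have to be found in the camera images.
- carton: brown cardboard carton fixed to the bench, 190 (its x) x 210 (its y) x 104 mm high, walls and floor 4 mm; origin at the centre of its underside, z up. Two flaps 4 mm thick, 186 x 104 mm, close its top, free edges meeting over the middle; hinge lines run along the carton's x, 104 mm up, at y = +105 mm (left flap) and y = -105 mm (right flap)
- flap_left (a joint): angle of the left (+y) flap in rad: 0 lies shut, pi/2 upright, up to 3.2 folded right over; about 0 to 0.2 at the start. A stiff crease: stays where it is left (about 0.04 N m to move it)
- flap_right (a joint): angle of the right (-y) flap in rad, same meaning and stiffness
- flap_left_tab (a point): grip point of the left flap's blue pull tab (20 mm along the hinge line x 10 mm, standing 40 mm up from the flap), 28 mm above the flap's face. Flap shut: x -40, y +25, z 136 mm in the carton's frame, i.e. 80 mm across from the hinge line and 32 mm above it; turns with the flap. Pinched across its 20 mm, the tab pivots between the fingers as the flap swings
- flap_right_tab (a point): the same on the right flap's yellow tab: with the flap shut at x = +40, y = -25, z = 136 mm in the carton's frame
- ball_mount: steel ball stud on a 100 x 100 mm plywood foot, fixed inside on the carton's floor; origin at the centre of the foot's underside; the guide sits 20 mm above that, the ball's top 55.5 mm above it
- guide_grip (a point): grip point of the loose angle guide (0.2 to 0.45 kg), between the red latch plate and the aluminium fin, 60 mm above its underside; 84 mm above the bench when seated. z up, y from latch plate to fin. Pinching plate and fin together along y pulls the latch: 48 mm wide at rest, 39 mm when pulled, then centred at y = +2.5 mm. Blue fence reaches 60 mm along +x, counterweight 47 mm along -x, both lower
- guide_base (a point): centre of the guide's underside, 60 mm below and +5 mm in y from guide_grip, same axes; it is seated when 24 mm above the bench. The socket encloses the ball: raised straight up 36 mm it is free of it
- fin (a point): middle of the outer (+y) face of the guide's fixed upright aluminium fin, at y = +22 mm from guide_grip; fin 24 mm wide (x), 4 mm thick, its top 12 mm above this point; free for fingers on the outside down to 25 mm below it
- latch_plate (a point): middle of the outer (-y) face of the red upright latch plate, at y = -26 mm from guide_grip at rest, -17 mm when fully pulled (it slides along the guide's +y towards the fin); 24 mm wide (x), 4 mm thick, top 12 mm above this point; free for fingers on the outside down to 35 mm below it. The red frame round the guide's foot moves with it
- latch (a joint): how far the red latch is pulled, in m: 0 sprung home (bolt under the ball's collar, guide cannot be lifted), 0.009 fully pulled, free from about 0.0055. Spring 4 N at rest to 8.5 N fully pulled; it springs back when let go
- splint: clear acrylic night splint, a 60 mm arch; a bystander, leave alone (origin at its underside's centre)
- bite_block: red wax bite block, 70 x 60 mm; a bystander, leave alone (origin at its underside's centre)
- base_former: blue rubber base former, an open tray 78 x 72 x 28 mm; a bystander, leave alone (origin at its underside's centre)
- calipers: steel calipers, 150 mm long, lying flat; a bystander, leave alone (origin at its underside's centre)
- stone_model: stone tooth model, 65 x 70 x 28 mm; a bystander, leave alone (origin at its underside's centre)
- mix_bowl: green rubber mixing bowl, 90 mm across, 50 mm high; a bystander, leave alone (origin at its underside's centre)

How it is judged:
By the outcome, as a careful person would: the job done as asked, in the order asked, and still so for the second after the job is handed in, while the arm keeps its last pose, push and grip.
It also fails if it takes over 64 s, if anything falls off the work surface, if the arm or the gripper's body presses on something with over 40 N, if the wrist force passes 120 N, or if a joint passes its speed limit or range.

## Working session

There is one attempt and no reset: what is moved stays moved. The work goes in short steps, Python scripts to look and compute and a tool call to move; the robot and the scene stay as the last step left them, time stands still between calls to the robot, and variables do not carry over. Pictures are saved under pics/ and viewed, and the job is handed in when it is done.

Besides the shell and the picture viewer there is one more tool, called as name(argument=value, ...), one argument or row to a line, values as JSON. arm_command: Moves the arm, as the interface text tells. Its arguments: {"type":"object","properties":{"rows":{"type":"array","items":{"type":"array","items":{"type":"number"}}},"grip_force":{"type":"number"}},"required":["rows"]}

```bash
ls; mkdir -p pics; python3 - <<'E'
from cell import r
import cv2,numpy as np
print(r.read_state())
for n in ["scene","top"]:
    f=r.grab_frame(n); cv2.imwrite(f"pics/{n}0.png",f["color"]); print(n,f["camera_matrix"],f["extrinsics"])
E
```

```text
pics
{'time': 0.0, 'qpos': array([ 1.10997705e+00,  4.23856966e-01,  1.63067784e+00,  5.48521861e-06,
        1.08858583e+00, -1.90179097e-02]), 'joint_vel': array([ 0.00035848, -0.00019061,  0.00087667, -0.00090644, -0.00211643,
       -0.00110113]), 'effort': array([-1.07984310e-03, -5.57407022e+01, -2.81732297e+01, -1.51187405e-04,
        7.40015268e-03,  1.28317708e-05]), 'tcp_pos': array([266.99045305, 564.54185644, 249.54036902]), 'eef_rot': array([-1.83901728e-04,  2.19109689e-01,  9.75699934e-01, -7.41531661e-04]), 'wrist_force': array([-0.59384533, -0.28343593, -0.72966364]), 'torque': array([-0.02370873, -0.00209716, -0.01504605]), 'gripper_width': 85.54159959946153}
scene [[553.26670428   0.         307.35851792]
 [  0.         553.26670428 240.24106193]
 [  0.           0.           1.        ]] [[-6.46002039e-02 -6.07083869e-01  7.92007569e-01  1.36285494e+03]
 [ 9.97909847e-01 -3.79805638e-02  5.22820659e-02  5.47692330e+01]
 [-1.65870487e-03  7.93729584e-01  6.08268523e-01  8.09497308e+02]
 [ 0.00000000e+00  0.00000000e+00  0.00000000e+00  1.00000000e+00]]
top [[506.8951645    0.         315.15079655]
 [  0.         506.8951645  237.7049163 ]
 [  0.           0.           1.        ]] [[-2.83066685e-02  9.83676853e-01 -1.77703634e-01  3.02111020e+02]
 [-9.99328462e-01 -2.37102665e-02  2.79365090e-02  1.86879186e+01]
 [ 2.32670968e-02  1.78375089e-01  9.83687435e-01  1.19129600e+03]
 [ 0.00000000e+00  0.00000000e+00  0.00000000e+00  1.00000000e+00]]
```

View pics/scene0.png

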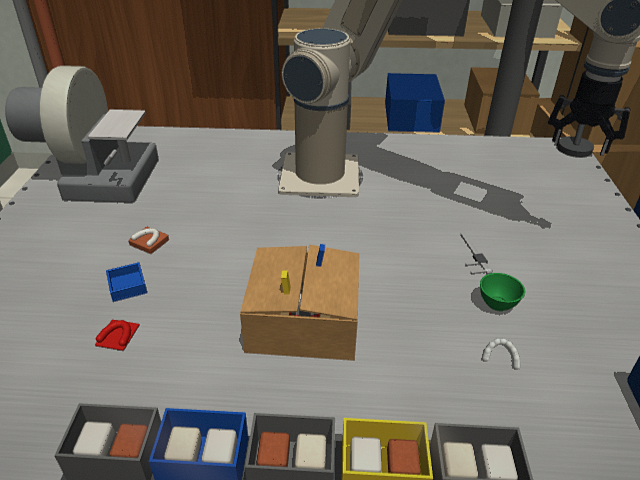

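View pics/top0.png

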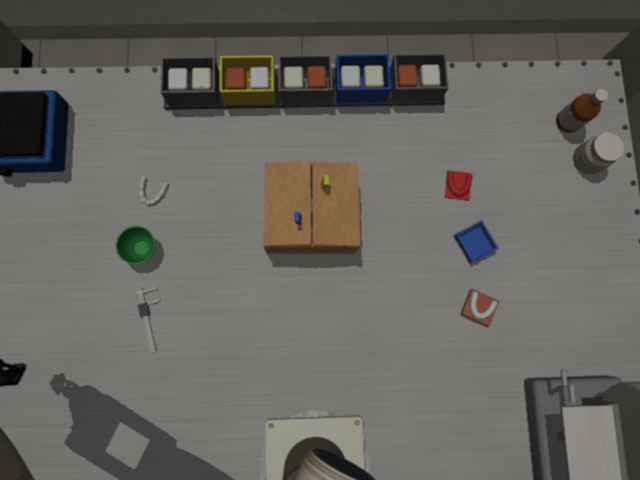

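```bash
python3 - <<'E'
import cv2
a=cv2.imread("pics/top0.png")[150:270,250:375]; cv2.imwrite("pics/top0c.png",cv2.resize(a,None,fx=5,fy=5,interpolation=cv2.INTER_CUBIC)[:600])
a=cv2.imread("pics/scene0.png")[230:370,230:375]; cv2.imwrite("pics/scene0c.png",cv2.resize(a,None,fx=4,fy=4,interpolation=cv2.INTER_CUBIC))
E
```

```text
(no output)
```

View pics/top0c.png

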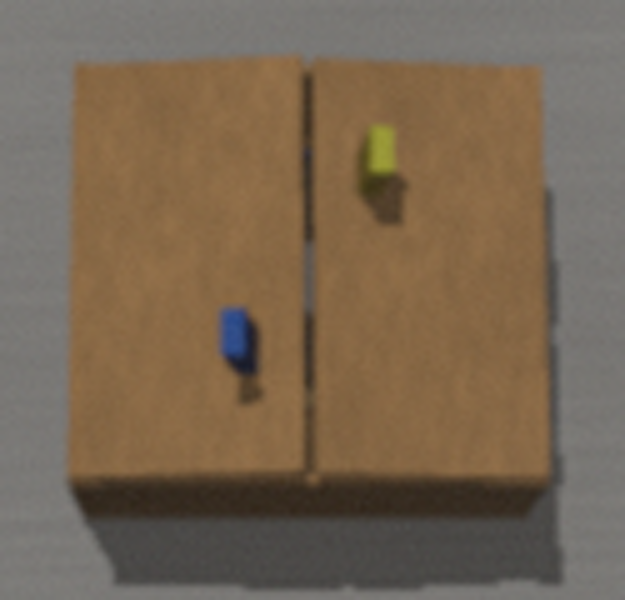

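View pics/scene0c.png

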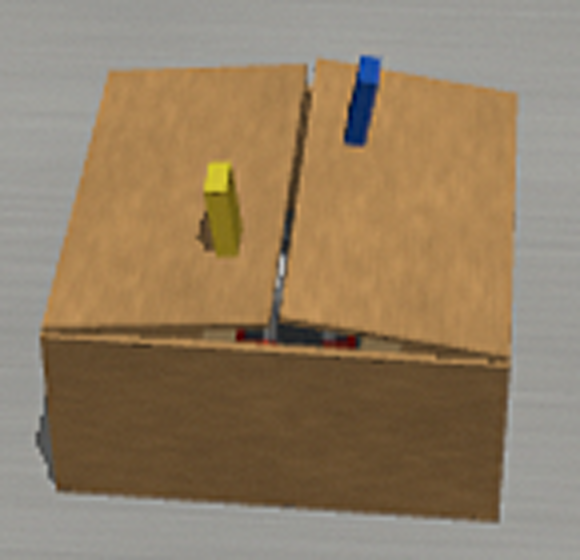

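```bash
cat > h.py <<'E'
import numpy as np, cv2
from cell import r
from scipy.spatial.transform import Rotation as R
K={};X={}
K["scene"]=np.array([[553.26670428,0,307.35851792],[0,553.26670428,240.24106193],[0,0,1]])
X["scene"]=np.array([[-6.46002039e-02,-6.07083869e-01,7.92007569e-01,1.36285494e+03],[9.97909847e-01,-3.79805638e-02,5.22820659e-02,5.47692330e+01],[-1.65870487e-03,7.93729584e-01,6.08268523e-01,8.09497308e+02],[0,0,0,1]])
K["top"]=np.array([[506.8951645,0,315.15079655],[0,506.8951645,237.7049163],[0,0,1]])
X["top"]=np.array([[-2.83066685e-02,9.83676853e-01,-1.77703634e-01,3.02111020e+02],[-9.99328462e-01,-2.37102665e-02,2.79365090e-02,1.86879186e+01],[2.32670968e-02,1.78375089e-01,9.83687435e-01,1.19129600e+03],[0,0,0,1]])
def proj(n,P,k=None,x=None):
    k=K[n] if k is None else k; x=X[n] if x is None else x
    c=(np.atleast_2d(P)-x[:3,3])@x[:3,:3]
    c=c*[1,-1,-1]; p=c@k.T
    return p[:,:2]/p[:,2:]
def flap(side,a,x,d,h):
    return np.array([x,side*(105-(d*np.cos(a)-h*np.sin(a))),104+d*np.sin(a)+h*np.cos(a)])
def c2w(P,c): # c=x,y,yaw
    s,co=np.sin(c[2]),np.cos(c[2]); P=np.atleast_2d(P)
    return np.c_[c[0]+co*P[:,0]-s*P[:,1],c[1]+s*P[:,0]+co*P[:,1],P[:,2]]
E
python3 - <<'E'
from h import *
from scipy.optimize import least_squares
T=lambda u,v:np.array([u/5+250,v/5+150]); S=lambda u,v:np.array([u/4+230,v/4+230])
obs=[("top",1,93,0,4,T(77,67)),("top",1,-93,0,4,T(68,475)),("top",1,93,104,4,T(301,57)),("top",1,-93,104,4,T(303,470)),
("top",-1,93,0,4,T(541,66)),("top",-1,-93,0,4,T(549,478)),("top",-1,93,104,4,T(312,60)),("top",-1,-93,104,4,T(313,475)),
("scene",-1,93,0,4,S(43,330)),("scene",-1,-93,0,4,S(110,71)),("scene",-1,93,104,4,S(272,323)),("scene",-1,-93,104,4,S(306,65)),
("scene",1,93,0,4,S(508,358)),("scene",1,-93,0,4,S(517,93)),("scene",1,93,104,4,S(283,321)),("scene",1,-93,104,4,S(318,60)),
("scene",1,-40,80,44,S(370,66)),("scene",-1,40,80,44,S(218,176)),("top",1,-40,80,44,T(236,318)),("top",-1,40,80,44,T(384,134))]
def f(p):
    return np.concatenate([proj(n,c2w(flap(s,p[3] if s>0 else p[4],x,d,h),p))[0]-o for n,s,x,d,h,o in obs])
s=least_squares(f,[500,0,0,.1,.1]); print(s.x, np.round(f(s.x).reshape(-1,2),1).tolist())
p=s.x
for sd,x,a in((1,-40,p[3]),(-1,40,p[4])): print(c2w(flap(sd,a,x,80,32),p))
st=r.read_state(); q=st['eef_rot']; print(R.from_quat(np.r_[q[1:],q[0]]).as_matrix())
E
```

```text
[ 5.75424060e+02 -5.38423913e+00 -2.38176920e-02  1.36742473e-01
  1.05960081e-01] [[-1.8, -1.0], [-1.2, -0.2], [-0.3, -0.9], [-0.4, -0.3], [-0.1, -0.5], [-0.0, -0.9], [-0.4, -1.0], [-0.3, -1.1], [-1.3, -0.9], [-1.2, -0.4], [-1.0, -0.0], [-0.0, -0.4], [0.9, -0.5], [0.2, -0.3], [-1.2, -0.7], [-0.8, -0.3], [-0.9, 1.0], [-0.3, 0.1], [-0.9, 2.1], [-1.2, 2.4]]
[[536.15246186  25.66874936 146.60662777]]
[[614.72604259 -35.16174164 144.2814805 ]]
[[-9.03973601e-01  4.27587850e-01 -5.99133113e-04]
 [ 4.27588269e-01  9.03972787e-01 -1.21364521e-03]
 [ 2.26600837e-05 -1.35328552e-03 -9.99999084e-01]]
```

arm_command(
  rows=[
    [269,-539,-20,0,0,-66,0.2],
    [269,-539,-20,0,0,-66,0.2],
    [269,-539,-20,0,0,-66,0.2],
    [269,-539,-20,0,0,-66,0.2],
    [269,-539,-20,0,0,-66,0.2],
    [269,-539,-20,0,0,-66,0.2],
    [269,-539,-20,0,0,-66,0.2],
    [269,-539,-20,0,0,-66,0.2],
    [269,-539,-20,0,0,-66,0.2],
    [269,-539,-20,0,0,-66,0.2],
  ],
)

```text
time: 0.93
tcp_pos: [453.5, 190.4, 236.4]
eef_rot: [-0.0, 0.717, 0.697, -0.0]
wrist_force: [1.1, 0.3, 0.5]
gripper_width: 51.0
```

arm_command(
  rows=[
    [83,-165,-32,0,0,0,0.2],
    [83,-165,-32,0,0,0,0.2],
    [83,-165,-32,0,0,0,0.2],
    [83,-165,-32,0,0,0,0.2],
    [83,-165,-32,0,0,0,0.2],
    [83,-165,-32,0,0,0,0.2],
    [83,-165,-32,0,0,0,0.2],
  ],
)

```text
time: 1.52
tcp_pos: [536.0, 26.4, 203.9]
eef_rot: [-0.001, 0.716, 0.698, -0.0]
wrist_force: [-0.8, -0.5, 0.1]
gripper_width: 51.1
```

```bash
python3 - <<'E'
from h import *
s=r.read_state(); f=r.grab_frame("wrist"); print(s['tcp_pos'],s['eef_rot'],s['wrist_force'])
print(f["camera_matrix"],f["T_tool_cam"]); cv2.imwrite("pics/w1.png",f["color"])
q=s['eef_rot'];W=np.eye(4);W[:3,:3]=R.from_quat(np.r_[q[1:],q[0]]).as_matrix();W[:3,3]=s['tcp_pos']
np.savez("wc.npz",K=f["camera_matrix"],T=f["T_tool_cam"])
x=W@f["T_tool_cam"]; c=(575.42,-5.38,-.0238)
for P in [flap(1,.137,-40,80,44),flap(1,.137,-40,80,32),flap(1,.137,-93,104,4)]: print(proj("",c2w(P,c),f["camera_matrix"],x))
E
```

```text
[535.96973119  26.41197678 203.87172861] [-5.60439715e-04  7.16101065e-01  6.97996243e-01 -4.42198648e-04] [-0.80796927 -0.54500997  0.10672672]
[[341.4649924    0.         323.93104688]
 [  0.         341.4649924  239.75675147]
 [  0.           0.           1.        ]] [[ 1.34139820e-03  9.51695772e-01  3.07039670e-01  7.97430456e+01]
 [ 9.99998869e-01 -1.48563962e-03  2.36061535e-04  2.88290817e-01]
 [ 6.80809062e-04  3.07039005e-01 -9.51696688e-01 -1.23987624e+02]
 [ 0.00000000e+00  0.00000000e+00  0.00000000e+00  1.00000000e+00]]
[[323.89362072 282.18129117]]
[[323.94041915 276.02240819]]
[[245.02354423 298.92949363]]
```

View pics/w1.png

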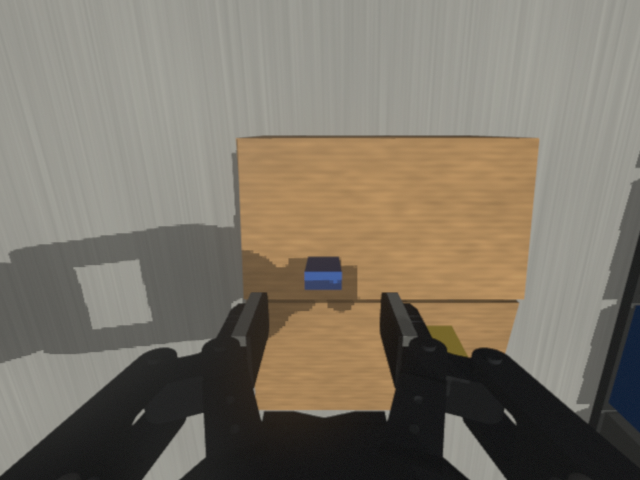

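arm_command(
  rows=[
    [0,-1,-30,0,0,0,0.2],
    [0,-1,-57,0,0,0,0.2],
    [0,-1,-57,0,0,0,0.2],
    [0,-1,-57,0,0,0,-0.8],
    [0,-1,-57,0,0,0,-0.8],
    [0,-1,-57,0,0,0,-0.8],
    [0,-1,-57,0,0,0,-0.8],
    [0,-1,-57,0,0,0,-0.8],
  ],
  grip_force=25,
)

```text
time: 2.23
tcp_pos: [535.5, 26.8, 148.7]
eef_rot: [-0.0, 0.715, 0.699, -0.0]
wrist_force: [-5.2, 1.4, 2.2]
gripper_width: 19.2
```

```bash
python3 - <<'E'
from h import *
s=r.read_state(); print(s['tcp_pos'],s['eef_rot'],s['wrist_force'],s['gripper_width'])
for sd,x in((1,-40),(-1,40)):
  for a in [.137,.4,.7,1,1.3,1.6,1.9,2.2,2.4]:
    print(sd,a,np.round(c2w(flap(sd,a,x,80,32),(575.4,-5.4,-.0238))[0]))
E
```

```text
[535.54963381  26.8494513  148.66556101] [-3.19767745e-04  7.15127433e-01  6.98994029e-01 -6.20662365e-06] [-5.16216277  1.39044568  2.16881054] 19.1967959527993
1 0.137 [536.  26. 147.]
1 0.4 [536.  39. 165.]
1 0.7 [537.  60. 180.]
1 1 [538.  84. 189.]
1 1.3 [538. 110. 190.]
1 1.6 [539. 135. 183.]
1 1.9 [539. 157. 169.]
1 2.2 [540. 173. 150.]
1 2.4 [540. 181. 134.]
-1 0.137 [615. -36. 147.]
-1 0.4 [614. -50. 165.]
-1 0.7 [614. -71. 180.]
-1 1 [613. -95. 189.]
-1 1.3 [ 613. -121.  190.]
-1 1.6 [ 612. -146.  183.]
-1 1.9 [ 612. -167.  169.]
-1 2.2 [ 611. -184.  150.]
-1 2.4 [ 611. -192.  134.]
```

arm_command(
  rows=[
    [0,6,9,0,0,0,-0.8],
    [0,13,18,0,0,0,-0.8],
    [0,23,26,0,0,0,-0.8],
    [1,34,33,-3,0,0,-0.8],
    [1,46,38,-6,0,0,-0.8],
    [2,58,42,-9,0,0,-0.8],
    [2,71,43.5,-12,0,0,-0.8],
    [2,84,43,-15,0,0,-0.8],
    [2.5,97,41,-19,0,0,-0.8],
    [3,109,36,-23,0,0,-0.8],
  ],
)

```text
time: 3.07
tcp_pos: [538.4, 136.4, 185.6]
eef_rot: [0.144, 0.701, 0.684, -0.141]
wrist_force: [-7.8, -2.6, 0.1]
gripper_width: 19.1
```

```bash
python3 - <<'E'
from h import *
s=r.read_state(); print(s['tcp_pos'],s['eef_rot'],s['wrist_force'],s['gripper_width'],s['qpos'])
f=r.grab_frame("scene"); cv2.imwrite("pics/s2.png",f["color"])
E
```

```text
[538.39610713 136.37547354 185.62695576] [ 0.14427429  0.7011354   0.68399518 -0.14051572] [-7.7870623  -2.5641508   0.09504698] 19.09060890972807 [ 0.4110763   0.4879036   1.76253102 -0.41842392  1.0982729   0.66734773]
```

View pics/s2.png

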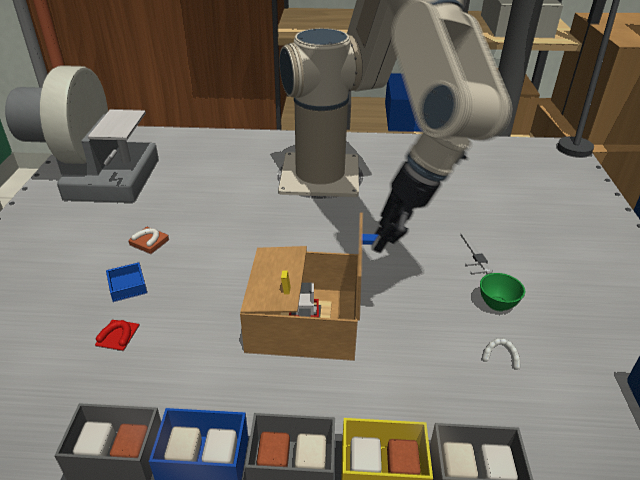

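arm_command(
  rows=[
    [0,12,-6,-5,0,0,-0.8],
    [0,22,-14,-10,0,0,-0.8],
    [0.5,30,-23,-16,0,0,-0.8],
    [1,38,-33,-22,0,0,-0.8],
    [1,44.5,-45,-28,0,0,-0.8],
    [1,47,-49,-30,0,0,-0.8],
    [1,47,-49,-30,0,0,-0.8],
    [1,47,-49,-30,0,0,0.2],
    [1,47,-49,-30,0,0,0.2],
    [1,47,-49,-30,0,0,0.2],
  ],
)

```text
time: 3.95
tcp_pos: [541.1, 182.6, 136.1]
eef_rot: [0.319, 0.641, 0.625, -0.31]
wrist_force: [0.3, -0.1, -0.7]
gripper_width: 50.8
```

```bash
python3 - <<'E'
from h import *
s=r.read_state(); print(s['tcp_pos'],s['eef_rot'],s['wrist_force'],s['gripper_width'],s['qpos'])
f=r.grab_frame("scene"); cv2.imwrite("pics/s3.png",cv2.resize(f["color"][180:380,220:480],None,fx=3,fy=3))
E
```

```text
[541.05884239 182.57008466 136.14294167] [ 0.31898706  0.64118523  0.62530567 -0.31003481] [ 0.30453164 -0.09384801 -0.68613076] 50.838487122608576 [ 0.6279965   0.7849182   1.59436326 -0.70736708  1.4560627   0.99928385]
```

View pics/s3.png

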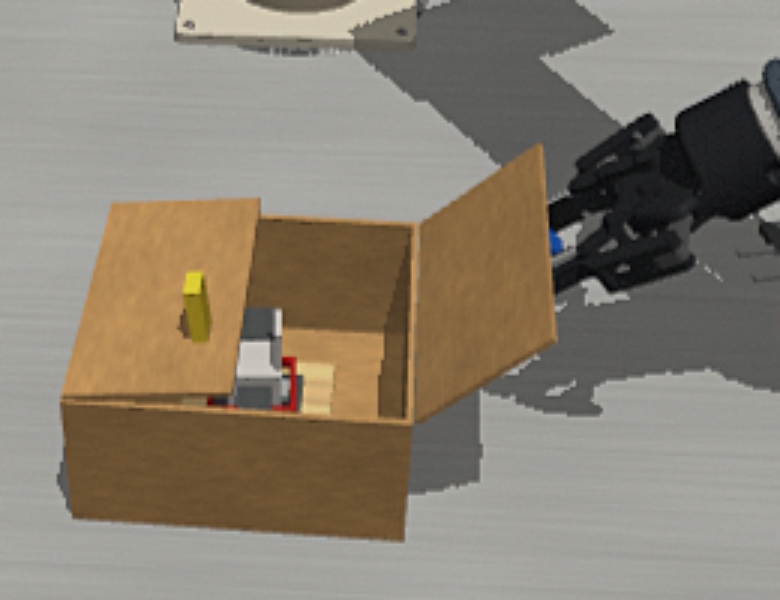

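arm_command(
  rows=[
    [0,25,20,0,0,0,0.2],
    [0,45,50,0,0,0,0.2],
    [0,35,90,7,0,0,0.2],
    [10,10,120,14,0,0,0.2],
    [20,-25,130,21,0,0,0.2],
    [35,-60,130,28,0,0,0.2],
    [50,-95,130,35,0,0,0.2],
    [60,-130,125,42,0,0,0.2],
    [70,-165,120,49,0,0,0.2],
    [74,-200,110,53,0,0,0.2],
  ],
)

```text
time: 4.83
tcp_pos: [616.4, -21.3, 248.5]
eef_rot: [0.002, 0.716, 0.698, 0.005]
wrist_force: [0.9, 0.9, -0.4]
gripper_width: 51.5
```

arm_command(
  rows=[
    [-1,-15,-40,0,0,0,0.2],
    [-1,-15,-40,0,0,0,0.2],
    [-1,-15,-40,0,0,0,0.2],
  ],
)

```text
time: 5.08
tcp_pos: [611.7, -34.6, 203.7]
eef_rot: [-0.001, 0.717, 0.698, -0.001]
wrist_force: [0.1, 0.4, 1.9]
gripper_width: 51.4
```

```bash
python3 - <<'E'
from h import *
s=r.read_state(); f=r.grab_frame("wrist"); print(s['tcp_pos'],s['eef_rot'],s['wrist_force'])
cv2.imwrite("pics/w2.png",f["color"])
q=s['eef_rot'];W=np.eye(4);W[:3,:3]=R.from_quat(np.r_[q[1:],q[0]]).as_matrix();W[:3,3]=s['tcp_pos']
x=W@f["T_tool_cam"]; c=(575.42,-5.38,-.0238)
for P in [flap(-1,.106,40,80,44),flap(-1,.106,40,80,32)]: print(proj("",c2w(P,c),f["camera_matrix"],x))
E
```

```text
[611.67165552 -34.61979563 203.74878687] [-0.00102494  0.71656926  0.69751464 -0.0008733 ] [0.14842837 0.44959401 1.86177476]
[[329.22250118 284.89791119]]
[[328.99613687 274.06490111]]
```

View pics/w2.png

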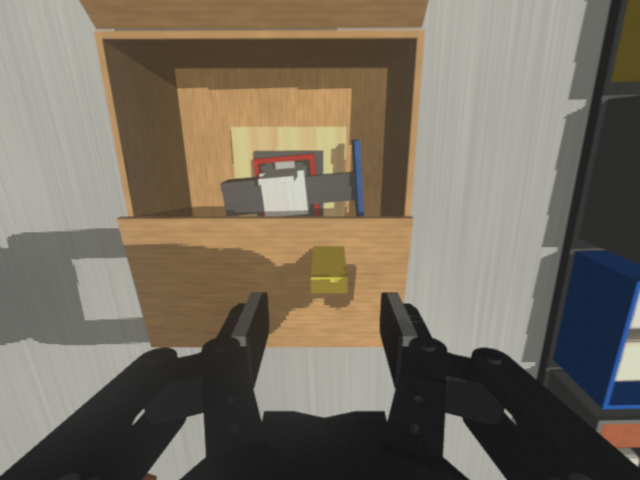

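arm_command(
  rows=[
    [3,-0.5,-30,0,0,0,0.2],
    [3,-0.5,-59,0,0,0,0.2],
    [3,-0.5,-59,0,0,0,0.2],
    [3,-0.5,-59,0,0,0,-0.8],
    [3,-0.5,-59,0,0,0,-0.8],
    [3,-0.5,-59,0,0,0,-0.8],
    [3,-0.5,-59,0,0,0,-0.8],
    [3,-0.5,-59,0,0,0,-0.8],
  ],
  grip_force=25,
)

```text
time: 5.8
tcp_pos: [614.3, -31.6, 147.2]
eef_rot: [-0.002, 0.715, 0.699, -0.001]
wrist_force: [-10.3, 5.1, 2.9]
gripper_width: 19.3
```

arm_command(
  rows=[
    [0,-7,11,0,0,0,-0.8],
    [-1,-15,21,0,0,0,-0.8],
    [-1,-25,29,0,0,0,-0.8],
    [-1,-36,36,3,0,0,-0.8],
    [-1.5,-48,41,6,0,0,-0.8],
    [-2,-60,45,9,0,0,-0.8],
    [-2,-73,46.5,12,0,0,-0.8],
    [-2,-86,46,15,0,0,-0.8],
    [-2.5,-99,44,19,0,0,-0.8],
    [-3,-111,39,23,0,0,-0.8],
  ],
)

```text
time: 6.63
tcp_pos: [611.6, -143.4, 188.1]
eef_rot: [-0.145, 0.699, 0.686, 0.14]
wrist_force: [-14.3, 0.7, 8.0]
gripper_width: 19.1
```

arm_command(
  rows=[
    [-1,-12,-6,5,0,0,-0.8],
    [-1,-22,-14,10,0,0,-0.8],
    [-1.5,-30,-23,16,0,0,-0.8],
    [-2,-38,-33,22,0,0,-0.8],
    [-2,-44.5,-45,28,0,0,-0.8],
    [-2,-47,-49,30,0,0,-0.8],
    [-2,-47,-49,30,0,0,-0.8],
    [-2,-47,-49,30,0,0,0.2],
    [-2,-47,-49,30,0,0,0.2],
    [-2,-47,-49,30,0,0,0.2],
  ],
)

```text
time: 7.47
tcp_pos: [612.2, -191.2, 137.2]
eef_rot: [-0.318, 0.64, 0.626, 0.312]
wrist_force: [0.6, 0.2, -0.2]
gripper_width: 51.2
```

```bash
python3 - <<'E'
from h import *
s=r.read_state(); print(s['tcp_pos'],s['eef_rot'],s['wrist_force'],s['gripper_width'],s['qpos'])
f=r.grab_frame("scene"); cv2.imwrite("pics/s4.png",cv2.resize(f["color"][180:380,180:440],None,fx=3,fy=3))
E
```

```text
[ 612.15422902 -191.23516056  137.20492092] [-0.31783115  0.63962592  0.62645653  0.31211257] [ 0.64325327  0.16854856 -0.16942604] 51.21606964514848 [-0.61337751  0.85214561  1.43178005  0.71232321  1.52280968 -0.88290973]
```

View pics/s4.png

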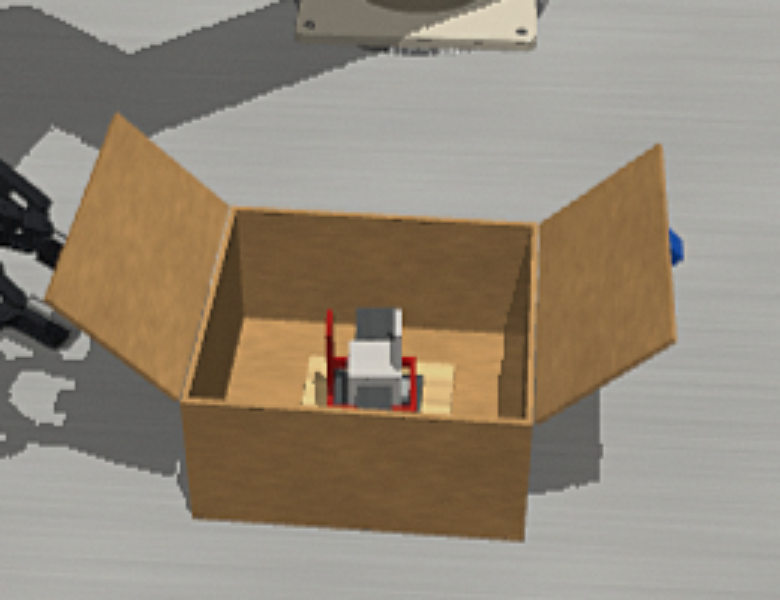

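arm_command(
  rows=[
    [0,-25,20,0,0,0,0.2],
    [0,-45,50,0,0,0,0.2],
    [0,-35,90,-7,0,0,0.2],
    [-5,-10,120,-14,0,0,0.2],
    [-10,25,140,-21,0,0,0.2],
    [-15,60,150,-28,0,0,0.2],
    [-20,95,155,-35,0,0,0.2],
    [-25,130,160,-42,0,0,0.2],
    [-30,160,160,-49,0,0,0.6],
    [-40,185,160,-53,0,0,0.9],
  ],
)

```text
time: 8.35
tcp_pos: [571.8, -2.5, 298.6]
eef_rot: [0.004, 0.714, 0.7, 0.001]
wrist_force: [0.5, 0.6, 0.1]
gripper_width: 73.5
```

arm_command(
  rows=[
    [0,0,0,0,0,92,0.95],
    [0,0,0,0,0,92,0.95],
    [0,0,0,0,0,92,0.95],
    [0,0,0,0,0,92,0.95],
    [0,0,0,0,0,92,0.95],
    [0,0,0,0,0,92,0.95],
    [0,0,0,0,0,92,0.95],
    [0,0,0,0,0,92,0.95],
    [0,0,0,0,0,92,0.95],
    [0,0,0,0,0,92,0.95],
  ],
)

```text
time: 9.18
tcp_pos: [571.1, -5.3, 296.5]
eef_rot: [0.001, 0.167, 0.986, 0.0]
wrist_force: [0.3, 0.6, 0.2]
gripper_width: 83.1
```

arm_command(
  rows=[
    [0,0,0,0,0,20,1],
    [0,0,0,0,0,20,1],
    [0,0,0,0,0,20,1],
    [0,0,0,0,0,20,1],
  ],
)

```text
time: 9.52
tcp_pos: [571.1, -5.4, 296.5]
eef_rot: [0.001, -0.005, 1.0, 0.0]
wrist_force: [0.9, 0.1, 0.1]
gripper_width: 85.1
```

```bash
python3 - <<'E'
from h import *
s=r.read_state(); f=r.grab_frame("wrist"); print(s['tcp_pos'],s['eef_rot'],s['wrist_force'],s['gripper_width'],s['qpos'])
cv2.imwrite("pics/w3.png",f["color"])
q=s['eef_rot'];W=np.eye(4);W[:3,:3]=R.from_quat(np.r_[q[1:],q[0]]).as_matrix();W[:3,3]=s['tcp_pos']
np.save("W3.npy",W); print(W)
f=r.grab_frame("top"); cv2.imwrite("pics/t3.png",cv2.resize(f["color"][130:290,220:400],None,fx=4,fy=4)[:600])
f=r.grab_frame("scene"); cv2.imwrite("pics/s5f.png",f["color"]);cv2.imwrite("pics/s5.png",cv2.resize(f["color"][245:345,265:385],None,fx=6,fy=6,interpolation=cv2.INTER_CUBIC))
E
```

```text
[571.12443459  -5.39838041 296.46950101] [ 7.08228074e-04 -4.92171682e-03  9.99987636e-01  5.78657716e-05] [0.94090956 0.11036068 0.11578047] 85.13322745868952 [-3.03703823e-02  2.92749691e-01  1.70924094e+00  1.82446423e-04
  1.13819054e+00 -1.61108656e+00]
[[-9.99950550e-01 -9.84339390e-03  1.41586904e-03  5.71124435e+02]
 [-9.84322998e-03  9.99951547e-01  1.22701508e-04 -5.39838041e+00]
 [-1.41700823e-03  1.08758716e-04 -9.99998990e-01  2.96469501e+02]
 [ 0.00000000e+00  0.00000000e+00  0.00000000e+00  1.00000000e+00]]
```

View pics/w3.png

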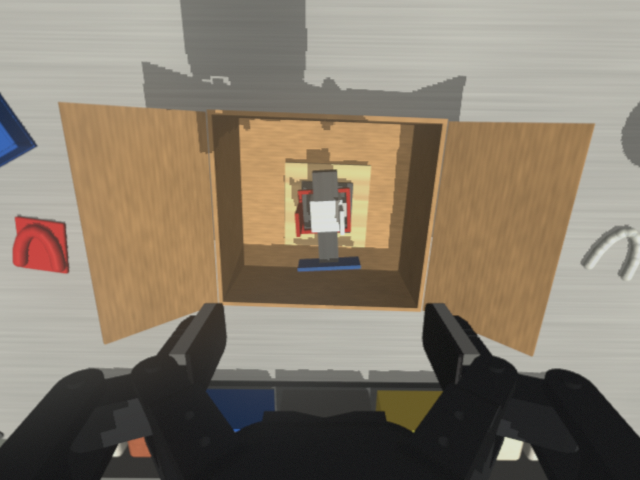

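View pics/s5.png

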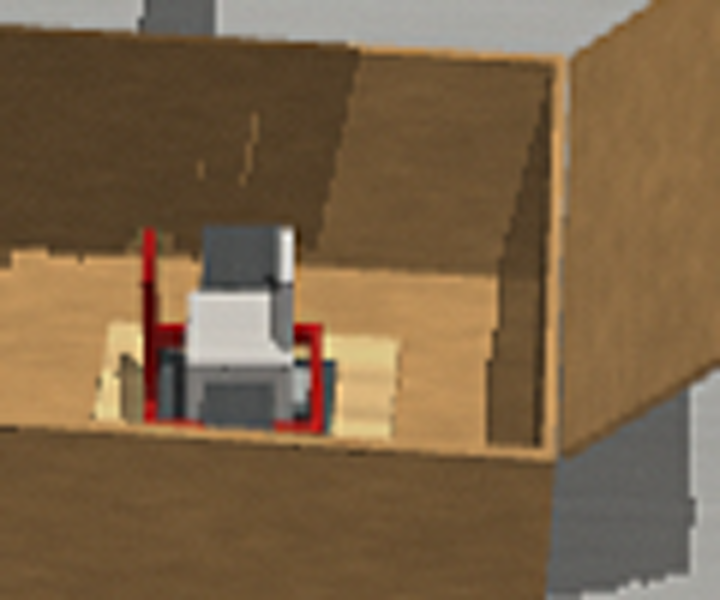

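View pics/t3.png

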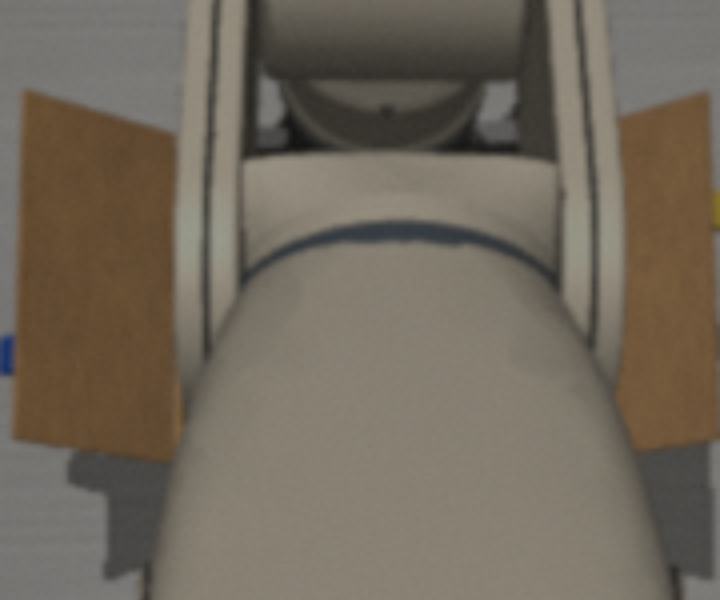

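```bash
python3 - <<'E'
import cv2
a=cv2.imread("pics/w3.png")[145:285,270:385]; cv2.imwrite("pics/w3c.png",cv2.resize(a,None,fx=5,fy=5,interpolation=cv2.INTER_CUBIC)[:600]); 
E
```

```text
(no output)
```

View pics/w3c.png

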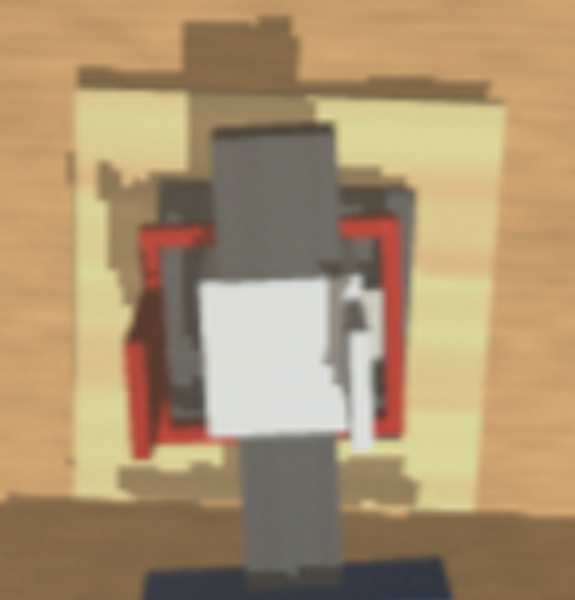

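```bash
python3 - <<'E'
from h import *
from scipy.optimize import least_squares
d=np.load("wc.npz");W=np.load("W3.npy");x=W@d["T"]
L=[(-12,-26,126,343),(12,-26,133,458),(-12,-22,145,342),(12,-22,155,457),(-12,18,351,333),(12,18,352,450),(-12,22,372,333),(12,22,374,447)]
P=np.array([[a,b,96] for a,b,_,_ in L]); o=np.array([[u/5+270,v/5+145] for _,_,u,v in L])
f=lambda p:(proj("",c2w(P,p),d["K"],x)-o).ravel()
s=least_squares(f,[575,-5,0]); print(s.x,np.round(s.fun.reshape(-1,2),1).tolist())
p=s.x
# check scene view
pic=proj("scene",c2w([[0,-24,96],[0,20,96]],p)); print((pic-[265,245])*6)
# carton check: rim corners
print(proj("",c2w([[95,105,104],[-95,105,104],[95,-105,104],[-95,-105,104]],(575.4,-5.4,-.0238)),d["K"],x))
print(c2w([[0,0,84]],p))
E
```

```text
[ 5.80207334e+02 -6.78740637e+00  5.33640483e-02] [[-0.2, -0.3], [0.1, 0.2], [0.1, -0.2], [-0.3, 0.3], [-0.0, -0.1], [0.4, 0.0], [-0.1, -0.3], [0.1, 0.5]]
[[148.39623558 249.99581205]
 [286.5449169  250.87773358]]
[[420.81652703 312.74305029]
 [447.40975179 120.55412353]
 [219.58784398 306.43041817]
 [206.63404389 111.60101586]]
[[580.20733417  -6.78740637  84.        ]]
```

arm_command(
  rows=[
    [9,1,-40,0,0,2.5,1],
    [9,1,-80,0,0,2.5,1],
    [9,1,-120,0,0,2.5,1],
    [9,1,-150,0,0,2.5,1],
    [9,1,-175,0,0,2.5,1],
    [9,1,-195,0,0,2.5,1],
    [9,1,-207,0,0,2.5,1],
    [9,1,-214,0,0,2.5,1],
    [9,1,-214,0,0,2.5,1],
    [9,1,-214,0,0,2.5,1],
  ],
)

```text
time: 10.5
tcp_pos: [580.8, -5.1, 82.2]
eef_rot: [0.0, -0.024, 1.0, -0.0]
wrist_force: [0.1, -0.1, 0.3]
gripper_width: 85.1
```

```bash
python3 - <<'E'
from h import *
s=r.read_state(); f=r.grab_frame("wrist"); print(s['tcp_pos'],s['eef_rot'],s['wrist_force'],s['gripper_width'])
cv2.imwrite("pics/w4.png",f["color"])
E
```

```text
[580.7674454   -5.10181602  82.18212869] [ 4.91967459e-04 -2.42139899e-02  9.99706677e-01 -3.07399075e-05] [ 0.1017376  -0.14847064  0.27646797] 85.12703647164143
```

View pics/w4.png

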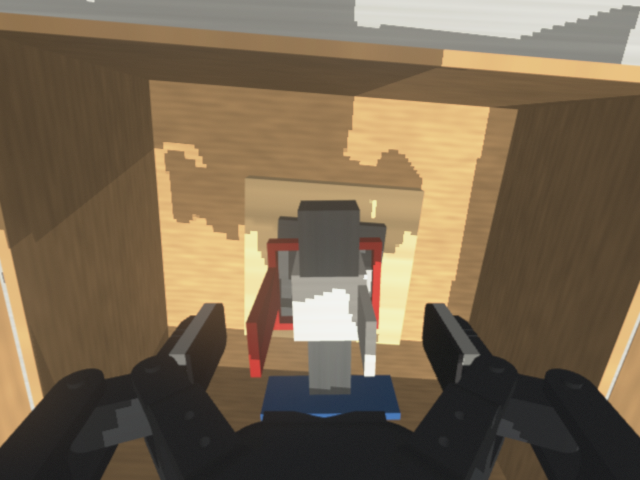

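```bash
python3 - <<'E'
from h import *
s=r.read_state();q=s['eef_rot'];W=np.eye(4);W[:3,:3]=R.from_quat(np.r_[q[1:],q[0]]).as_matrix();W[:3,3]=s['tcp_pos']
d=np.load("wc.npz");x=W@d["T"]
p=(580.2,-6.79,.0534)
P=[(12,-26,96),(12,-22,96),(12,18,96),(12,22,96),(-12,22,96),(-12,-26,96)]
pp=proj("",c2w(P,p),d["K"],x);print(pp.round(1), ((pp-[235,290])*5).round())
a=cv2.imread("pics/w4.png")[290:400,235:395]; cv2.imwrite("pics/w4c.png",cv2.resize(a,None,fx=5,fy=5,interpolation=cv2.INTER_CUBIC))
E
```

```text
[[252.5 374.3]
 [262.7 374.3]
 [365.2 374.1]
 [375.5 374. ]
 [378.3 320. ]
 [248.  320.3]] [[ 87. 422.]
 [139. 421.]
 [651. 420.]
 [702. 420.]
 [716. 150.]
 [ 65. 152.]]
```

View pics/w4c.png

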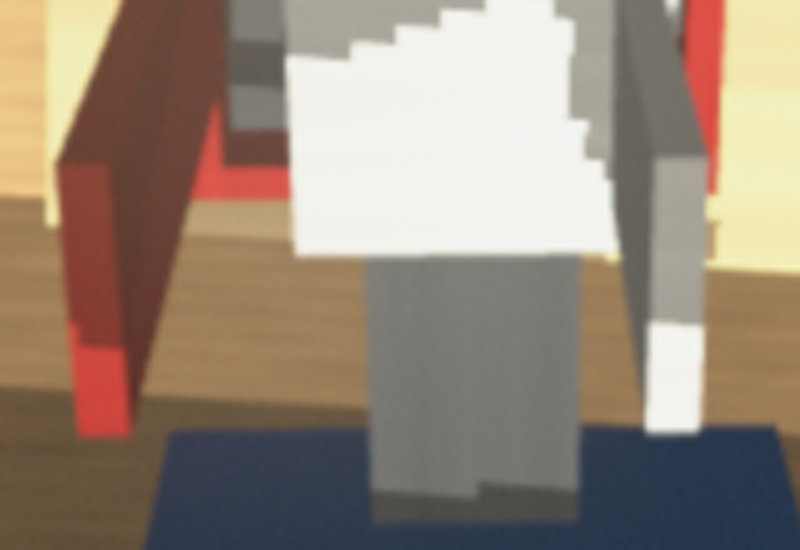

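arm_command(
  rows=[
    [0.5,0.5,0,0,0,0,0.3],
    [0.5,0.5,0,0,0,0,0.1],
    [0.5,0.5,0,0,0,0,-0.3],
    [0.5,0.5,0,0,0,0,-0.5],
    [0.5,0.5,0,0,0,0,-0.5],
    [0.5,0.5,0,0,0,0,-0.5],
    [0.5,0.5,0,0,0,0,-0.5],
    [0.5,0.5,0,0,0,0,-0.5],
  ],
  grip_force=60,
)

```text
time: 11.22
tcp_pos: [581.4, -4.7, 83.0]
eef_rot: [0.001, -0.024, 1.0, -0.0]
wrist_force: [-2.4, -0.8, 11.6]
gripper_width: 36.1
```

```bash
python3 - <<'E'
from h import *
s=r.read_state(); f=r.grab_frame("wrist"); print(s['tcp_pos'],s['eef_rot'],s['wrist_force'],s['torque'],s['gripper_width'])
cv2.imwrite("pics/w5.png",f["color"])
E
```

```text
[581.36080177  -4.71927585  83.00212029] [ 8.65664010e-04 -2.44797278e-02  9.99699946e-01 -1.08904239e-04] [-2.40541713 -0.80565201 11.58306246] [-0.43705439  0.43984878 -0.02847482] 36.05754996952987
```

View pics/w5.png

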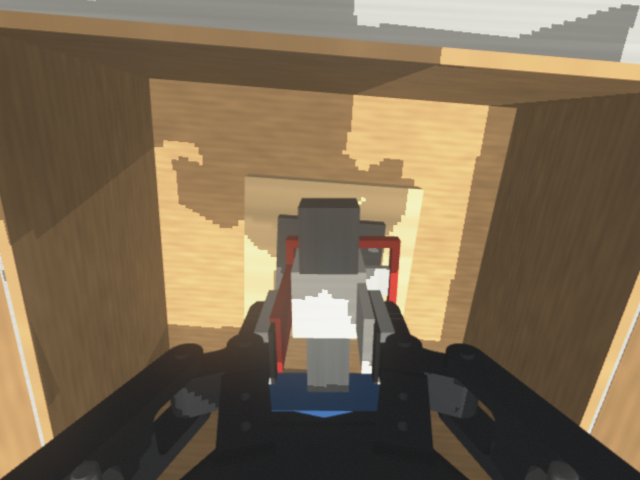

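arm_command(
  rows=[
    [0.5,0.5,4,0,0,0,-0.5],
    [0.5,0.5,8,0,0,0,-0.5],
    [0.5,0.5,12,0,0,0,-0.5],
    [0.5,0.5,16,0,0,0,-0.5],
    [0.5,0.5,20,0,0,0,-0.5],
  ],
  grip_force=60,
)

```text
time: 11.68
tcp_pos: [581.0, -4.1, 101.7]
eef_rot: [-0.0, -0.025, 1.0, 0.0]
wrist_force: [0.3, -0.3, -2.2]
gripper_width: 36.2
```

```bash
python3 - <<'E'
from h import *
s=r.read_state(); f=r.grab_frame("wrist"); print(s['tcp_pos'],s['eef_rot'],s['wrist_force'],s['torque'],s['gripper_width'])
cv2.imwrite("pics/w6.png",f["color"])
f=r.grab_frame("scene");cv2.imwrite("pics/s6.png",cv2.resize(f["color"][180:380,180:440],None,fx=3,fy=3))
E
```

```text
[580.97324226  -4.06800118 101.68405524] [-2.14454236e-04 -2.45034451e-02  9.99699722e-01  3.97728541e-05] [ 0.25545987 -0.25611794 -2.20459103] [-0.03512891 -0.029489   -0.02722927] 36.21065529121601
```

View pics/w6.png

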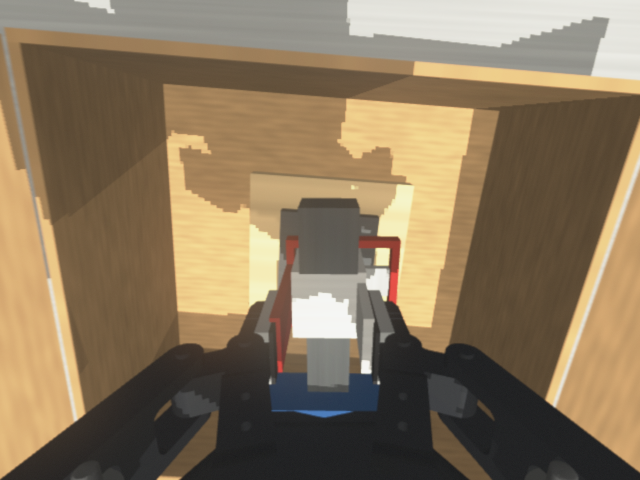

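View pics/s6.png

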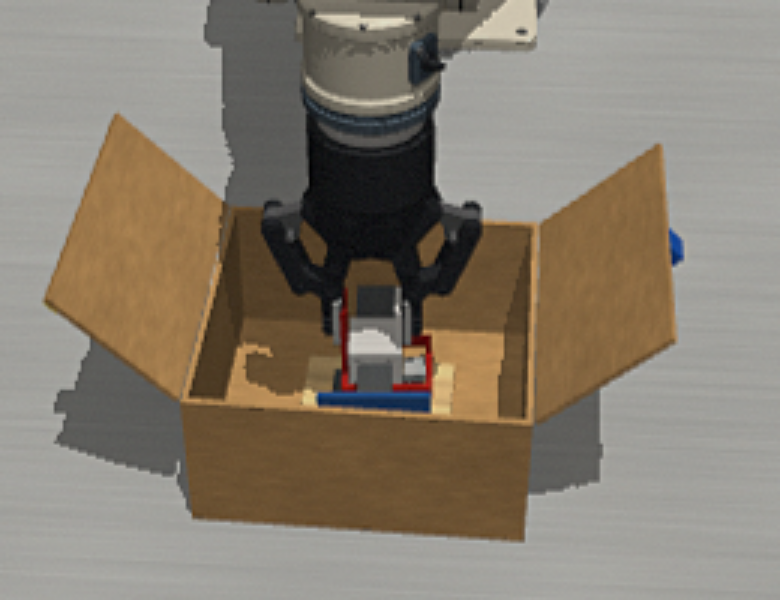

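Guide is coming up with the gripper (no slip, force −2 N). Continuing.

arm_command(
  rows=[
    [0,0,6,0,0,0,-0.5],
    [0,0,12,0,0,0,-0.5],
    [0,0,18,0,0,0,-0.5],
    [0,0,24,0,0,0,-0.5],
    [0,0,32,0,0,0,-0.5],
    [0,0,44,0,0,0,-0.5],
    [0,0,58,0,0,0,-0.5],
    [0,0,74,0,0,0,-0.5],
    [0,0,90,0,0,0,-0.5],
    [0,0,106,0,0,0,-0.5],
  ],
  grip_force=60,
)

```text
time: 12.62
tcp_pos: [581.1, -4.1, 209.2]
eef_rot: [0.0, -0.024, 1.0, -0.0]
wrist_force: [0.5, 0.6, -2.3]
gripper_width: 36.3
```

arm_command(
  rows=[
    [0,0,15,0,0,0,-0.5],
    [0,0,30,0,0,0,-0.5],
    [0,0,40,0,0,0,-0.5],
    [0,0,46,0,0,0,-0.5],
    [0,0,50,0,0,0,-0.5],
    [0,0,50,0,0,0,-0.5],
    [0,0,50,0,0,0,-0.5],
    [0,0,50,0,0,0,-0.5],
    [0,0,50,0,0,0,-0.5],
    [0,0,50,0,0,0,-0.5],
  ],
)

```text
time: 13.45
tcp_pos: [580.9, -4.1, 256.8]
eef_rot: [-0.001, -0.024, 1.0, 0.0]
wrist_force: [0.2, -0.2, -3.5]
gripper_width: 36.2
```

```bash
python3 - <<'E'
from h import *
s=r.read_state(); f=r.grab_frame("wrist"); print(s['tcp_pos'],s['eef_rot'],s['wrist_force'],s['torque'],s['gripper_width'],abs(s['joint_vel']).max())
cv2.imwrite("pics/w7.png",f["color"])
f=r.grab_frame("scene");cv2.imwrite("pics/s7.png",f["color"])
E
```

```text
[580.87314401  -4.13266942 256.79681746] [-6.17045948e-04 -2.44724774e-02  9.99700313e-01  2.96294396e-05] [ 0.15139919 -0.15216116 -3.51015765] [ 0.0371362  -0.04161651 -0.0226642 ] 36.20358072005234 0.0027501111761500884
```

View pics/w7.png

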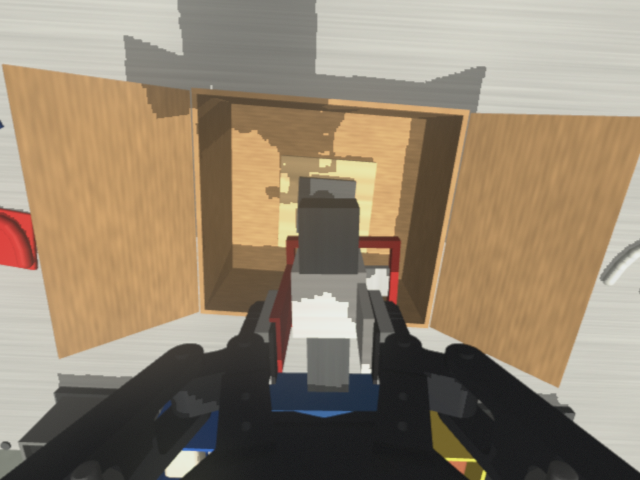

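View pics/s7.png

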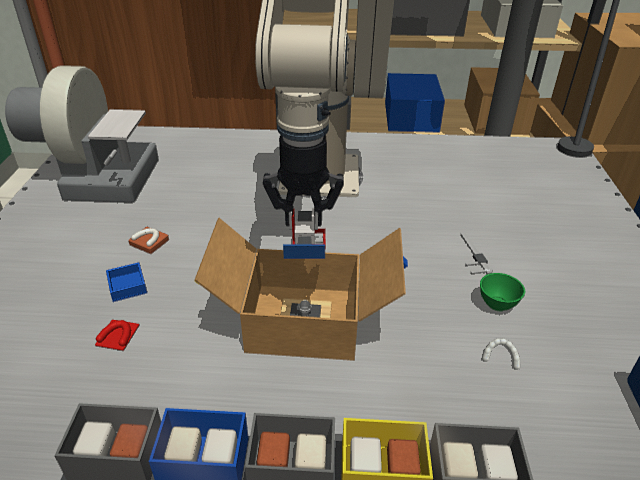

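```bash
python3 - <<'E'
from cell import r
print(r.job_done())
E
```

```text
the job is handed in; nothing more can be done
None
```

The job is handed in at about 13.6 s on the robot's clock (limit 64 s). The guide is off the ball and held in the gripper.

- **Flaps:** I swung both over by their tabs to about 2.4 rad. That angle comes from where I took the tabs, and the last pictures show both leaning well outwards.
- **Latch:** I pinched the latch plate and fin with 60 N. The picture showed the red frame shifted towards the fin.
- **Lift:** I raised the guide straight up off the ball. The last scene picture shows the bare ball stud left in the carton.
- **Final pose:** The guide is level and still, over the carton, with its underside about 197 mm up (walls 104 mm). The wrist carries 3.5 N and the joint speeds are near zero. The other things on the bench look unmoved.

**Checks that disagreed:**
- The gripper width read 36 mm where 39 mm was expected for a fully pulled latch. I took this to be the pads giving under the grip.
- The wrist force reached about 14 N sideways while swinging the right flap and 12 N upward when closing on the guide, against a limit of 120 N.

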